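# Roll the milling jar up the loading ramp onto the jar mill

## Robot

A 7-joint arm with a two-finger parallel gripper is mounted at the origin on the work surface. World frame = base frame: x ahead of the robot, y to its left, z up, the work surface at z = 0. Lengths are in m, angles in rad, forces in N, time in s.
With the tool pointing down it reaches from about 0.425 to 0.875 m from the base axis. Payload 4.7 kg.
Tool frame: the origin (TCP) lies at the very end of the fingers, on their centre line; the grasp point (between the pads) lies 19 mm behind it; z points along the fingers, y is the line along which they close (so a half turn about z gives the same grasp; the last joint's range is limited). The gripper opens to 87 mm and grips with 3 to 60 N. Pads are 19 mm wide; open, the fingers measure 117 mm over their backs; the gripper's body (75 mm by 190 mm) begins 51 mm behind the grasp point.
Start: joints at [1.158, 0.321, -0.07, 1.45, 0.023, 1.371, -0.057], TCP at [0.269, -0.592, 0.191] pointing down, gripper open.
Joint ranges: [-2.86, 2.86], [-0.3, 2.09], [-1.38, 1.24], [0.06, 2.45], [-1.56, 4.7], [0.09, 2.05], [-2.69, 2.69]. Speed limits (rad/s): [2.57, 2.57, 3.14, 3.14, 3.14, 3.14, 3.14].

## Interface

Orientations are given as a rotation vector (axis times angle).
In Python, from bench import get_state, get_image, get_calibration, close_job gives the robot as it stands.
- The arm moves only by the shell command python3 -m crank 'ROWS' [FORCE]. ROWS is JSON, a list of rows, each a list of 5 numbers: the opening, from 0 (shut) to 1 (fully open), then the shift along the world's x, y, z in units of 0.2 m (1.0 is 0.2 m), then the turn about the world's z in units of 2 pi rad (1.0 is 2 pi rad). A call has 1 to 5 rows; each row is the pose to reach, as a shift and turn from the pose commanded when the call began, turning the shorter way round; what a row does not reach only later rows make up. A row lasts 1/8 s, in which the tool goes at most 62.5 mm and 10.7 degrees, less where a joint would pass 70% of its speed; a pose out of reach is approached as far as the arm can. A call with a number of a shift or a turn outside -1 to 1 is refused whole. A call with a gripper value outside its range is refused whole. The fingers move at their own pace and stop on an object; FORCE is the grip in N (left out, the last holds). Time passes only in rows, so rows that repeat a pose let the fingers close. It gives the time, the measured TCP pose, the force, the opening and the grip force at its end, in the units of the state.
- get_state(): the state, without advancing time (a new reading comes with each control period).
- get_image(name): name is "scene" or "top" or "wrist"; returns the picture (420x560x3 uint8, red, green, blue); there is no depth.
- get_calibration(name): a dict with "fovy" (degrees; the focal length in pixels is half the picture's height over the tangent of half this angle, whatever the lens; pixels are square), "cx", "cy" (the principal point, pixels), "R" (3x3) and "t" (3): a world point X has camera coordinates R X + t. Camera axes: x right, y down, z forward; pixel columns grow to the right and rows downward; lengths in m; the calibration is good to about 2 mm. The wrist camera is an equidistant fisheye: a pixel r from the principal point sees the ray r / f radians off the axis. A picture is of the moment at which its call begins: read the wrist's pose just before it. get_calibration takes no time and is no camera call; for the wrist camera it gives the pose at the moment of the call.
- close_job(): hands the job in; it is judged then, once.
The state is a dict: "time": time; "joint_positions": joint angles; "qd": joint speeds; "joint_torque": joint torques, N m; "position": TCP position; "tool_rot": TCP orientation; "ft_force": force on the tool from outside, world axes, zero at the start; "torque": the same for the moment, N m; "grip_width": opening from 0.0 (shut) to 1.0 (fully open); "grip_force": force on a finger pad.
Only numpy, scipy, OpenCV 4.12 (cv2) and the standard library are available. Lean on these libraries where they do the work, as an engineer would, in place of code of your own. Each camera call takes 0.05 s, during which the arm holds its last target. There are 200 camera calls.

## Task

The white milling jar with the blue lid lies on the bench at the foot of the jar mill's loading ramp. Without gripping or lifting it, push it slowly and gently up the ramp with your fingers, never letting it run free or roll back, until it tips over the near roller and comes to rest in the cradle between the two rollers, lying along them with its whole body on them; then take the hand away. Leave the two bottles, the blue cap and the sample tube where they stand.

Things in the scene. Friction and masses are not known exactly. Their poses are not given: they have to be found in the camera images.
- jar_center (a point): White smooth plastic milling jar lying on its side, 0.55 to 0.9 kg, rolls freely. Point: on its axis, mid-length of its straight body (80 mm diameter, 105 mm long), 40 mm above whatever it lies on. Own y = the jar's axis; shoulder and blue lid (68 mm diameter) lie to -y and end 84.5 mm from here. Starts at rest on the bench, within 0.12 rad of the rollers' direction and 15 mm of the ramp's middle line.
- mill: Jar mill, fixed to the bench. Origin on the bench under the middle of the cradle; z up, x = loading direction (level, up the ramp and over the rollers), y = along the rollers. White drive housing, 94 mm high, begins at x = 64 mm; grey bearing cheeks, 38 mm high, beyond y = +-113 mm.
- ramp_toe (a point): Middle of the ramp's lower edge, on the bench (mill x -266 mm); axes as the mill's. The flat aluminium ramp rises about 9 degrees from here to its head, 220 mm on in x and 35 mm up. 236 mm wide, rims 10 mm high along both sides. A jar left alone on it rolls back down. On the bench the jar first touches the ramp with its centre 3 mm short of this point in x.
- near_roller (a point): Middle of the near roller's axis (mill x -29, z 23 mm); axes as the mill's. Rubber-covered roller, 30 mm diameter, 208 mm long along y, turns on its axis. It stands just past the ramp's head; the jar's centre passes over it 55 mm above this point (78 mm above the bench) and then runs down by itself into the cradle.
- far_roller (a point): Middle of the far roller's axis (mill x 29, z 23 mm); axes as the mill's. Same size as the near roller, 58 mm beyond it; it is what stops the jar.
- cradle (a point): Where the jar's centre belongs when it lies in the cradle against both rollers: midway between them, 70 mm above the bench (about 8 mm lower than over the near roller). Axes as the mill's.
- media_bottle: Clear glass bottle with a blue cap and white label, 70 mm in diameter, 140 mm high, standing on the bench on the mill's -y side. Origin at the centre of its underside. Leave alone.
- amber_bottle: Small amber bottle with a blue cap, 56 mm in diameter, 105 mm high, standing on the bench on the mill's -y side. Origin at the centre of its underside. Leave alone.
- blue_cap: Loose blue bottle cap, 52 mm in diameter, 22 mm high, lying on the bench on the mill's -y side, beside the drive housing. Origin at the centre of its underside. Leave alone.
- sample_tube: White sample tube with a blue cap, 35 mm in diameter, 115 mm high, standing on the bench behind the drive housing (mill +x side). Origin at the centre of its underside. Leave alone.
There are look-alikes about, which are no part of the job. Leave any green or pink look-alike of the part that bears jar_center alone.

How it is judged:
On the way, in this order (a step that is already met when the one before it is completed fails the run):
1. the jar is on its way up the ramp (x of jar_center in the frame of mill between -0.18 and -0.05 m), for 0.1 s.
2. the jar has gone over the near roller into the cradle (x of jar_center in the frame of mill between -0.008 and 0.008 m and z of jar_center in the frame of mill below 0.074 m), for 0.2 s.
At the end, for the whole second after the job is handed in: The jar lies at rest in the cradle, touching both rollers: its centre within 6 mm of midway between them and within 5 mm of its seated height, its straight body wholly on the rollers (centre within 50 mm of the rollers' middle along their length), and its axis within 0.08 rad of theirs (x of jar_center in the frame of mill between -0.006 and 0.006 m and y of jar_center in the frame of mill between -0.05 and 0.05 m and z of jar_center in the frame of mill between 0.064 and 0.074 m and angle between the y axis of jar_center and the y axis of mill, either way round below 0.08 rad and linear speed of jar below 0.02 m/s and angular speed of jar below 0.3 rad/s).
It fails at once if the jar was shoved fast (over 0.35 m/s on the bench or ramp), or ran or rolled back on the ramp with no finger on it (over 0.15 m/s) ((x of jar_center in the frame of mill below -0.045 m and linear speed of jar above 0.35 m/s) or (x of jar_center in the frame of mill between -0.21 and -0.06 m and linear speed of jar above 0.15 m/s and contact force between the fingers and jar below 0.01 N)).
It fails at once if the jar rolled away from the ramp, more than 50 mm behind the farthest starting place (x of jar_center in the frame of mill below -0.42 m).
It fails at once if the jar was lifted off the bench, ramp or rollers by more than about 17 mm, or tipped by more than 0.3 rad ((x of jar_center in the frame of mill below -0.25 m and z of jar_center in the frame of mill above 0.06 m) or (x of jar_center in the frame of mill below -0.18 m and z of jar_center in the frame of mill above 0.072 m) or (x of jar_center in the frame of mill below -0.11 m and z of jar_center in the frame of mill above 0.083 m) or z of jar_center in the frame of mill above 0.095 m or angle between jar_center's own y axis and vertical below 1.27 rad or angle between jar_center's own y axis and vertical above 1.87 rad).
It fails at once if the jar was pressed with more than 25 N (contact force between the fingers and jar above 25 N).
It fails at once if a bottle, the cap or the tube was moved by more than 15 mm (distance of any of media_bottle, amber_bottle, blue_cap, sample_tube from where it was at the start of the episode above 0.015 m).
It also fails if it takes over 50 s, if anything falls off the work surface, if the arm or the gripper's body presses on something with over 40 N, if the wrist force passes 120 N, or if a joint passes its speed limit or range.

## Working session

There is one attempt and no reset: what is moved stays moved. The work goes in short steps, Python scripts to look and compute and a shell command to move; the robot and the scene stay as the last step left them, time stands still between calls to the robot, and variables do not carry over. Pictures are saved under pics/ and viewed, at most 11 in all, crops included, and the job is handed in when it is done.

```bash
mkdir -p pics; python3 - <<'E'
from bench import *
import cv2,numpy as np
for n in("scene","top"):
    cv2.imwrite(f"pics/{n}0.png",get_image(n)[:,:,::-1])
    c=get_calibration(n);print(n,{k:np.round(v,4).tolist() for k,v in c.items()})
s=get_state();print(s)
E
```

```text
scene {'fovy': 43.803, 'cx': 281.1798, 'cy': 212.3795, 'R': [[0.6223, 0.7828, -0.0006], [0.4554, -0.3627, -0.8131], [-0.6366, 0.5057, -0.5822]], 't': [-0.4154, -0.1642, 1.5266]}
top {'fovy': 56.7814, 'cx': 280.803, 'cy': 211.9428, 'R': [[0.1379, -0.9904, -0.0027], [-0.968, -0.1342, -0.212], [0.2097, 0.0318, -0.9773]], 't': [-0.0195, 0.6234, 0.8515]}
{'time': 0.1, 'joint_positions': array([ 1.1581123 ,  0.32174704, -0.0700998 ,  1.45154343,  0.02258926,
        1.37079649, -0.05689601]), 'qd': array([-0.00063995, -0.00133718,  0.00147192, -0.00448267, -0.00060627,
        0.00033316, -0.00049775]), 'joint_torque': array([-3.50431246e-04, -4.92570269e+01, -4.05869242e-01, -3.13403463e+01,
       -6.42362586e-02,  3.95007699e-02,  9.84261419e-05]), 'position': array([ 0.26880513, -0.59121625,  0.19037704]), 'tool_rot': array([-3.06870801e+00, -6.65032177e-01,  6.85853299e-04]), 'ft_force': array([ 0.24911235,  0.02256891, -0.99354546]), 'torque': array([ 0.00023836, -0.03328373, -0.06175992]), 'grip_force': 0.0, 'grip_width': 0.9990637907468286}
```

View pics/top0.png

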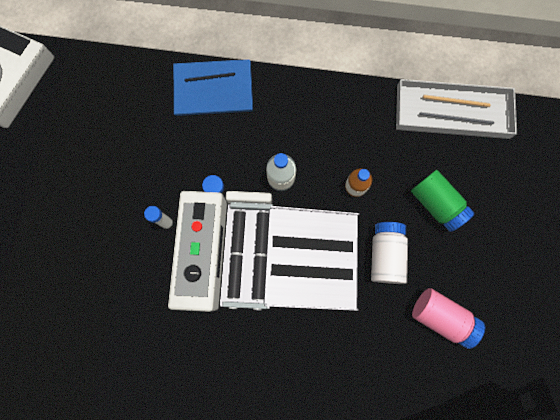

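View pics/scene0.png

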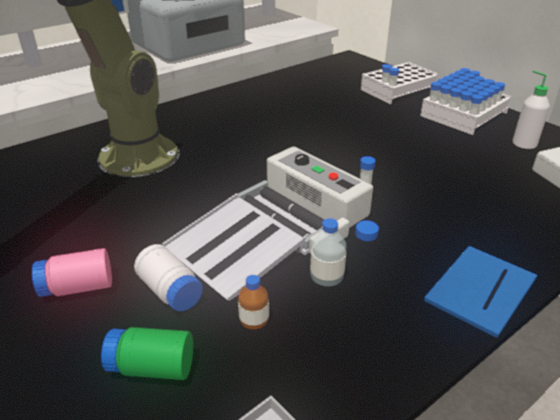

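The top view shows the ramp toe edge at about column 357 (rows 213–310), rollers at columns 237 and 261, and the white jar at about (390,255) with its lid up. The bottles stand above the mill in the picture, and the green and pink jars are at the right. I'll take an enlarged crop to get exact pixels.

```bash
python3 - <<'E'
import cv2
i=cv2.imread("pics/top0.png")[180:325,215:415]
cv2.imwrite("pics/crop.png",cv2.resize(i,None,fx=4,fy=4,interpolation=cv2.INTER_CUBIC))
E
```

```text
(no output)
```

View pics/crop.png

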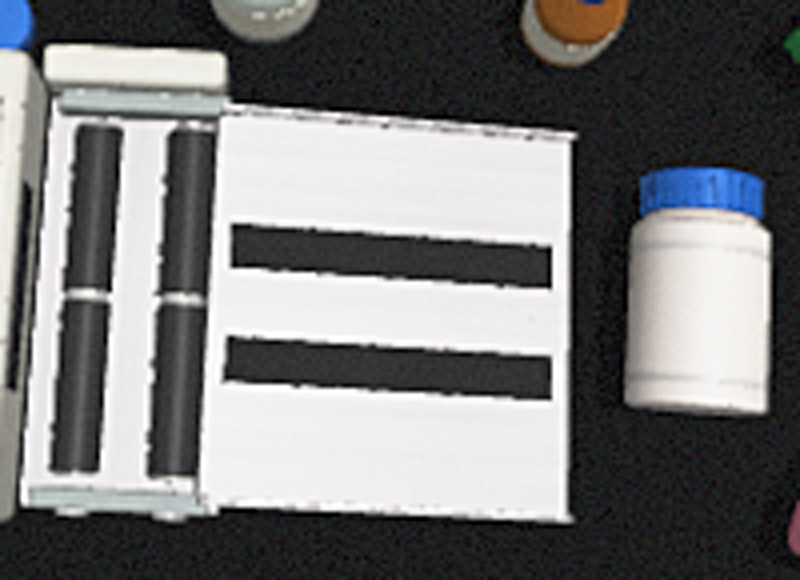

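```bash
cat > h.py <<'E'
from bench import *
import cv2,numpy as np
from scipy.optimize import least_squares,minimize
def proj(c,X):
    X=np.atleast_2d(X)@np.array(c["R"]).T+c["t"]; f=210/np.tan(np.radians(c["fovy"]/2))
    return X[:,:2]/X[:,2:]*f+[c["cx"],c["cy"]]
def Rz(a): return np.array([[np.cos(a),-np.sin(a),0],[np.sin(a),np.cos(a),0],[0,0,1]])
def jarhull(p,z,c):
    a=np.linspace(0,2*np.pi,60)
    pts=np.vstack([np.c_[r*np.cos(a),0*a+y,r*np.sin(a)] for y,r in((.0525,.037),(.0495,.04),(-.0525,.04),(-.060,.034),(-.0845,.034))])
    return cv2.convexHull((proj(c,pts@Rz(p[2]).T+[p[0],p[1],z])).astype(np.float32))
def fitjar(mask,z,c,p0):
    def cost(p):
        m=np.zeros((1680,2240),np.uint8); cv2.fillPoly(m,[np.int32(np.round(jarhull(p,z,c)*4+1.5))],1)
        m=cv2.resize(m.astype(np.float32),(560,420),interpolation=cv2.INTER_AREA)
        return np.abs(m-mask).sum()
    best=minimize(cost,p0,method="Nelder-Mead",options=dict(initial_simplex=np.array([p0]*4)+np.vstack([np.zeros(3),np.diag([.02,.02,.1])]),xatol=1e-5,fatol=.1))
    return best.x,best.fun,mask.sum()
E
python3 - <<'E'
from h import *
c=get_calibration("top")
im=cv2.imread("pics/top0.png")
pc=np.array([(569,138),(569,518),(192,126),(172,475),(100,126),(76,471),(180,298),(88,296)])/4+[215,180]
pm=np.array([(-266,-118,2),(-266,118,2),(-29,-104,38),(-29,104,38),(29,-104,38),(29,104,38),(-29,0,38),(29,0,38)])/1e3
r=least_squares(lambda p:(proj(c,pm@Rz(p[2]).T+[p[0],p[1],0])-pc).ravel(),[.6,0,1.57])
print("mill",r.x.round(4),r.fun.round(1))
m=r.x
g=im[180:325,365:415].max(axis=2)>90
mask=np.zeros((420,560),np.uint8);mask[180:325,365:415]=g
n,l,st,_=cv2.connectedComponentsWithStats(mask);k=l[255,390];mask=(l==k).astype(np.float32)
print(st[k])
p,f,s=fitjar(mask,.04,c,[m[0]-.32*np.cos(m[2]),m[1]-.32*np.sin(m[2]),m[2]])
d=Rz(-m[2])@[p[0]-m[0],p[1]-m[1],0]
print("jar",p.round(4),f,s,"in mill",d.round(4),p[2]-m[2])
np.save("mill.npy",m)
E
```

```text
mill [0.5141 0.1292 1.6629] [ 0.4 -0.7  0.   0.3  0.2  0.5  0.2  0.5 -0.5 -0.6 -0.6  0.3  0.8  0.1
 -0.5 -0.5]
[ 371  222   37   62 2075]
jar [ 0.5473 -0.2035  1.6283] 60.5 2075.0 in mill [-0.3343 -0.0024  0.    ] -0.03453708780792919
```

```bash
python3 - <<'E'
from h import *
c=get_calibration("top");m=np.load("mill.npy");R=np.array(c["R"]);f=210/np.tan(np.radians(c["fovy"]/2));C=-R.T@c["t"]
for n,u,v,z in(("media cap",281,159,.14),("amber cap",364,174,.105),("pink top-left",418,312,.04),("pink edge",428,292,.04),("pink body near",414,310,.04),("green edge",438,228,.04),("green lid",457,230,.04)):
    d=R.T@[(u-c["cx"])/f,(v-c["cy"])/f,1];X=C+d*(z-C[2])/d[2]
    print(n,X.round(3),(Rz(-m[2])@(X-[m[0],m[1],0])).round(3))
def w(x,y): return (Rz(m[2])@[x,y,0]+[m[0],m[1],0])[:2]
s=get_state()
for x in(-.415,-.384,-.269,-.08): print(x,w(x,-.004).round(4),((w(x,-.004)-s["position"][:2])/.2).round(3))
E
```

```text
media cap [0.725 0.08  0.14 ] [-0.068 -0.205  0.14 ]
amber cap [ 0.727 -0.113  0.105] [-0.261 -0.19   0.105]
pink top-left [ 0.436 -0.278  0.04 ] [-0.398  0.116  0.04 ]
pink edge [ 0.484 -0.298  0.04 ] [-0.423  0.069  0.04 ]
pink body near [ 0.439 -0.269  0.04 ] [-0.389  0.111  0.04 ]
green edge [ 0.639 -0.313  0.04 ] [-0.452 -0.083  0.04 ]
green lid [ 0.64  -0.359  0.04 ] [-0.498 -0.081  0.04 ]
-0.415 [ 0.5562 -0.2837] [1.437 1.538]
-0.384 [ 0.5534 -0.2528] [1.423 1.692]
-0.269 [ 0.5428 -0.1383] [1.37  2.265]
-0.08 [0.5254 0.0499] [1.283 3.206]
```

```bash
python3 -m crank '[[0.55,0.18,0.2,0,0.025],[0.55,0.36,0.4,0,0.05],[0.55,0.54,0.6,0,0.075],[0.55,0.72,0.79,0,0.098],[0.55,0.72,0.79,0,0.098]]'; python3 -m crank '[[0.55,0.18,0.2,0,0.025],[0.55,0.36,0.4,0,0.05],[0.55,0.54,0.6,0,0.075],[0.55,0.712,0.797,0,0.0986],[0.55,0.712,0.797,0,0.0986]]'; python3 - <<'E'
from h import *
m=np.load("mill.npy");s=get_state();p=s["position"]
from scipy.spatial.transform import Rotation as T
print((Rz(-m[2])@(p-[m[0],m[1],0])).round(4),(Rz(-m[2])@T.from_rotvec(s["tool_rot"]).as_matrix()).round(3))
cv2.imwrite("pics/top1.png",get_image("top")[180:400,200:500,::-1].repeat(2,0).repeat(2,1))
E
```

```text
time: 0.72
position: [0.4175, -0.4284, 0.1912]
tool_rot: [-2.715, -1.578, -0.004]
ft_force: [-0.2, -0.0, 0.4]
grip_width: 0.571
grip_force: 0.0
time: 1.35
position: [0.5581, -0.2693, 0.191]
tool_rot: [-2.108, -2.328, -0.005]
ft_force: [-0.3, 0.2, 0.7]
grip_width: 0.552
grip_force: 0.0
[-0.4008 -0.0072  0.191 ] [[ 1.     0.007  0.003]
 [ 0.007 -1.    -0.001]
 [ 0.003  0.001 -1.   ]]
```

View pics/top1.png

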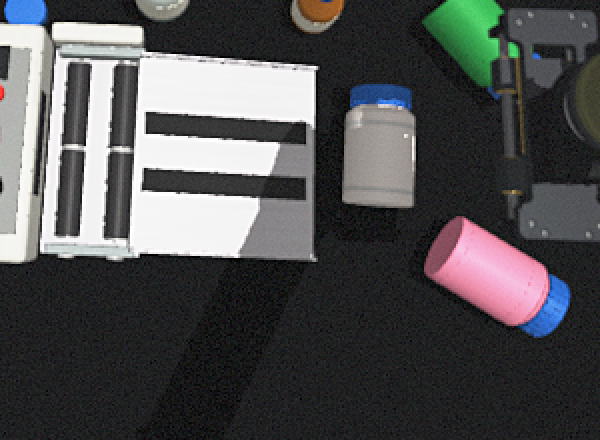

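The hand is behind the jar, parallel to its axis and clear of the pink jar (crop 430–570, 220–335). Next I lower it to finger height.

```bash
python3 -m crank '[[0.55,0,0,-0.2,0],[0.55,0,0,-0.4,0],[0.55,0,0,-0.6,0],[0.55,0,0,-0.75,0],[0.55,0,0,-0.83,0]]'; python3 -m crank '[[0.55,0,0,0,0],[0.55,0,0,0,0]]'; cat > st.py <<'E'
from h import *
m=np.load("mill.npy");s=get_state();p=s["position"]
print("tcp in mill",(Rz(-m[2])@(p-[m[0],m[1],0])).round(4),"F mill",(Rz(-m[2])@s["ft_force"]).round(1))
E
python3 st.py
```

```text
time: 2.02
position: [0.5528, -0.2764, 0.0232]
tool_rot: [-2.121, -2.314, 0.003]
ft_force: [0.5, 0.1, 0.1]
grip_width: 0.554
grip_force: 0.0
time: 2.28
position: [0.5563, -0.2753, 0.0268]
tool_rot: [2.117, 2.318, 0.001]
ft_force: [-0.5, 0.3, 0.2]
grip_width: 0.55
grip_force: 0.0
tcp in mill [-0.4067 -0.0048  0.0268] F mill [0.4 0.5 0.2]
```

```bash
python3 -m crank '[[0.55,-0.003,0.025,0,0],[0.55,-0.005,0.05,0,0],[0.55,-0.007,0.075,0,0],[0.55,-0.009,0.1,0,0],[0.55,-0.012,0.125,0,0]]';python3 st.py; python3 -m crank '[[0.55,-0.003,0.03,0,0],[0.55,-0.006,0.06,0,0],[0.55,-0.008,0.09,0,0],[0.55,-0.011,0.12,0,0],[0.55,-0.014,0.15,0,0]]'; python3 st.py
python3 - <<'E'
from h import *
cv2.imwrite("pics/top2.png",get_image("top")[180:330,200:450,::-1].repeat(3,0).repeat(3,1))
E
```

```text
time: 2.9
position: [0.5531, -0.2491, 0.0255]
tool_rot: [2.117, 2.32, -0.0]
ft_force: [0.9, -1.5, 1.5]
grip_width: 0.546
grip_force: 0.7
tcp in mill [-0.3802 -0.0041  0.0255] F mill [-1.6 -0.7  1.5]
time: 3.52
position: [0.5502, -0.2188, 0.0253]
tool_rot: [-2.118, -2.321, 0.0]
ft_force: [-0.0, -0.9, 0.3]
grip_width: 0.547
grip_force: 0.3
tcp in mill [-0.3499 -0.0039  0.0253] F mill [-0.9  0.1  0.3]
```

View pics/top2.png

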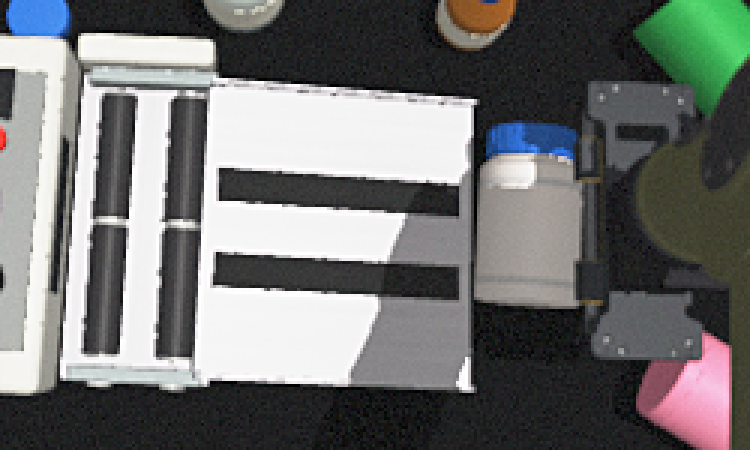

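The fingers touch the jar squarely, and it lies straight just before the toe (crop column 478). Now I carry on to the ramp.

```bash
python3 -m crank '[[0.55,-0.003,0.03,0,0],[0.55,-0.006,0.06,0,0],[0.55,-0.008,0.09,0,0],[0.55,-0.011,0.12,0,0],[0.55,-0.014,0.15,0.005,0]]'; python3 st.py
python3 -m crank '[[0.55,-0.003,0.03,0.005,0],[0.55,-0.006,0.06,0.01,0],[0.55,-0.008,0.09,0.015,0],[0.55,-0.011,0.12,0.02,0],[0.55,-0.014,0.15,0.025,0]]'; python3 st.py
```

```text
time: 4.2
position: [0.5471, -0.1885, 0.0262]
tool_rot: [-2.117, -2.32, 0.0]
ft_force: [0.5, 0.5, -0.3]
grip_width: 0.546
grip_force: 0.0
tcp in mill [-0.3194 -0.0037  0.0262] F mill [ 0.4 -0.5 -0.3]
time: 4.82
position: [0.5469, -0.1661, 0.0355]
tool_rot: [2.115, 2.309, -0.005]
ft_force: [-4.0, -11.8, 20.2]
grip_width: 0.548
grip_force: 10.7
tcp in mill [-0.2971 -0.0055  0.0355] F mill [-11.4   5.   20.2]
```

```bash
python3 - <<'E'
from h import *
a=get_image("scene")[170:350,20:400,::-1];b=get_image("top")[180:330,200:450,::-1]
a=cv2.resize(a,(700,330),interpolation=2);b=cv2.resize(b,(433,260),interpolation=2)
o=np.zeros((590,700,3),np.uint8);o[:330]=a;o[330:,:433]=b
cv2.imwrite("pics/s3.png",o)
E
python3 st.py
```

```text
tcp in mill [-0.2965 -0.0055  0.0358] F mill [-8.6  4.9 16.5]
```

View pics/s3.png

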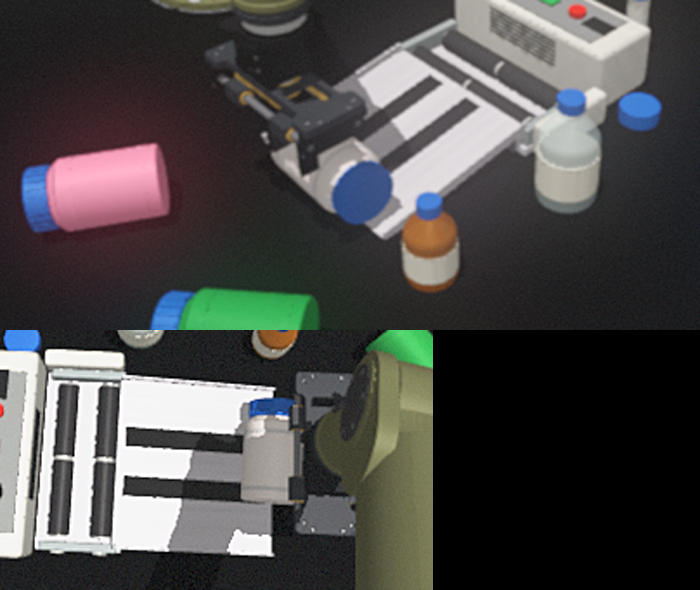

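The jar is on the toe of the ramp, but the fingers feel 16 N upward and 9 N back. I'll work out the jar-to-TCP offset from the jar's front edge: composite column 241 now, crop column 478 in the earlier picture.

```bash
python3 - <<'E'
from h import *
c=get_calibration("top");m=np.load("mill.npy")
from scipy.optimize import brentq
def front(x,row):
    z=.0403 if x<-.269 else (x+.266)*.159+.0405
    w=Rz(m[2])@[x,-.003,0]+[m[0],m[1],0]
    h=jarhull([w[0],w[1],m[2]],z,c)[:,0]
    k=np.zeros((420,560),np.uint8); return h[np.abs(h[:,1]-row)<60][:,0].min()
for n,row,lo in(("pics/top2.png",0,0),):
    for px,t in((478/3+200,-.3499),(241/433*250+200,-.2965)):
        x=brentq(lambda x:front(x,255)-px,-.36,-.18,xtol=1e-5);print("jar x",x,"offset",x-t)
E
```

```text
jar x -0.3039910353561084 offset 0.0459089646438916
jar x -0.25608814605112307 offset 0.04041185394887692
```

```bash
python3 - <<'E'
from h import *
a=get_image("scene")[185:300,125:245,::-1];b=get_image("wrist")[:,:,::-1]
a=cv2.resize(a,(600,575),interpolation=2)[:, :470];b=cv2.resize(b,(330,248),interpolation=2)
o=np.zeros((575,800,3),np.uint8);o[:,:470]=a;o[:248,470:]=b
cv2.imwrite("pics/s4.png",o)
E
python3 st.py
```

```text
tcp in mill [-0.2968 -0.0055  0.0356] F mill [-9.8  4.9 17.1]
```

View pics/s4.png

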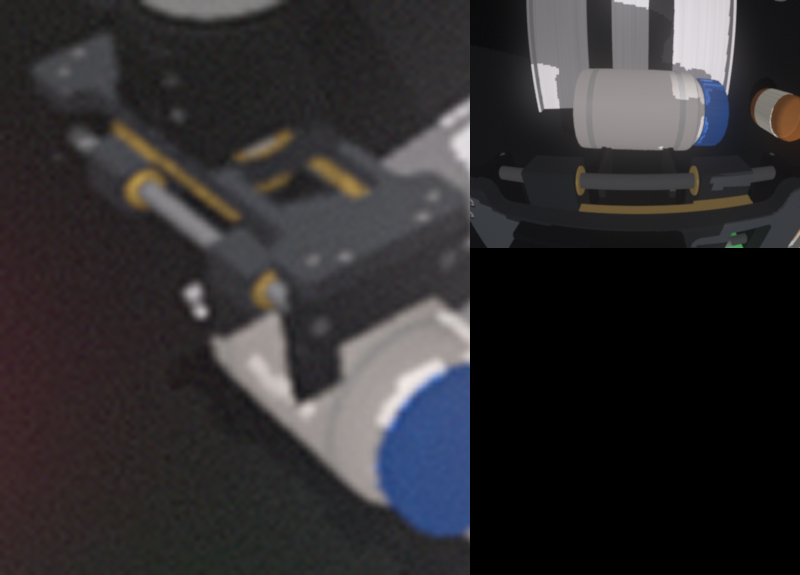

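The finger tips touch the jar only around its mid-height and upward, and the drag pulls them up. I'll ease back, go lower and try again gently.

```bash
python3 -m crank '[[0.55,0.003,-0.03,0,0],[0.55,0.005,-0.055,0,0],[0.55,0.007,-0.075,-0.02,0]]';python3 st.py; python3 -m crank '[[0.55,0,0,-0.02,0],[0.55,0,0,-0.04,0],[0.55,0,0,-0.04,0]]';python3 st.py; python3 -m crank '[[0.55,-0.002,0.02,0,0],[0.55,-0.004,0.04,0,0],[0.55,-0.005,0.05,0,0]]';python3 st.py
```

```text
time: 5.4
position: [0.5473, -0.1775, 0.0293]
tool_rot: [2.116, 2.315, -0.002]
ft_force: [-1.6, -7.1, 10.7]
grip_width: 0.551
grip_force: 5.6
tcp in mill [-0.3084 -0.0049  0.0293] F mill [-6.9  2.2 10.7]
time: 5.78
position: [0.5493, -0.1825, 0.0234]
tool_rot: [2.114, 2.307, -0.004]
ft_force: [-0.5, -12.3, 15.5]
grip_width: 0.552
grip_force: 8.6
tcp in mill [-0.3136 -0.0064  0.0234] F mill [-12.2   1.6  15.5]
time: 6.15
position: [0.5496, -0.175, 0.0252]
tool_rot: [2.111, 2.303, -0.005]
ft_force: [0.1, -17.8, 22.0]
grip_width: 0.55
grip_force: 11.9
tcp in mill [-0.3061 -0.0074  0.0252] F mill [-17.7   1.6  22. ]
```

The jar surface sticks to the fingers: the tangential force matches or exceeds the normal force. I'll ease off with a combined back-and-up move that releases both.

```bash
python3 -m crank '[[0.55,0.002,-0.025,0.008,0],[0.55,0.004,-0.05,0.02,0],[0.55,0.006,-0.075,0.03,0],[0.55,0.008,-0.09,0.03,0]]';python3 st.py; python3 -m crank '[[0.55,0.003,-0.03,0,0],[0.55,0.006,-0.06,0,0],[0.55,0.006,-0.06,0,0]]';python3 st.py
python3 - <<'E'
from h import *
a=get_image("scene")[170:350,20:400,::-1];b=get_image("top")[180:330,200:450,::-1]
a=cv2.resize(a,(630,298),interpolation=2);b=cv2.resize(b,(500,300),interpolation=2)
o=np.zeros((598,630,3),np.uint8);o[:298]=a;o[298:,:500]=b
cv2.imwrite("pics/s5.png",o)
E
```

```text
time: 6.65
position: [0.5457, -0.1815, 0.0244]
tool_rot: [-2.115, -2.319, 0.001]
ft_force: [-0.1, -0.1, -0.3]
grip_width: 0.55
grip_force: 0.2
tcp in mill [-0.3123 -0.0029  0.0244] F mill [-0.1  0.1 -0.3]
time: 7.02
position: [0.5476, -0.195, 0.0251]
tool_rot: [-2.119, -2.319, 0.0]
ft_force: [-0.9, -0.1, 1.3]
grip_width: 0.55
grip_force: 0.3
tcp in mill [-0.3259 -0.0036  0.0251] F mill [0.  0.9 1.3]
```

View pics/s5.png

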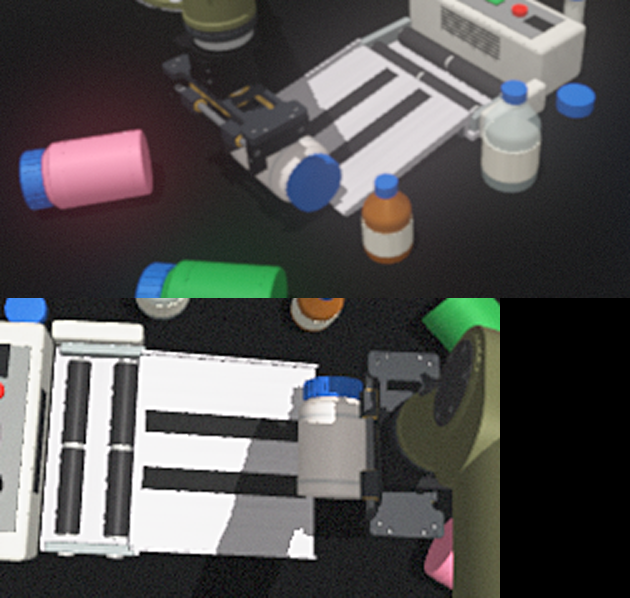

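Released: the jar rests on the toe, lightly against the fingers, with no load. I'll now slide the fingers along the jar (opening and closing, symmetrically) while pushing, so friction acts along its axis rather than against its rolling.

```bash
python3 -m crank '[[0.3,-0.001,0.015,0,0],[0.75,-0.003,0.03,0,0],[0.3,-0.004,0.045,0.002,0],[0.75,-0.006,0.06,0.004,0],[0.3,-0.007,0.075,0.006,0]]';python3 st.py; python3 -m crank '[[0.75,-0.001,0.015,0.0025,0],[0.3,-0.003,0.03,0.005,0]]';python3 st.py
```

```text
time: 7.75
position: [0.5468, -0.1803, 0.0271]
tool_rot: [2.117, 2.319, -0.001]
ft_force: [1.8, -2.8, 2.2]
grip_width: 0.59
grip_force: 1.9
tcp in mill [-0.3112 -0.0041  0.0271] F mill [-3.  -1.6  2.2]
time: 8.0
position: [0.547, -0.1753, 0.0289]
tool_rot: [2.116, 2.316, -0.001]
ft_force: [1.3, -5.8, 6.2]
grip_width: 0.63
grip_force: 3.7
tcp in mill [-0.3062 -0.0047  0.0289] F mill [-5.9 -0.8  6.2]
```

```bash
python3 -m crank '[[0.2,-0.0005,0.006,0.001,0],[0.2,-0.001,0.012,0.002,0],[0.2,-0.0015,0.018,0.003,0],[0.2,-0.002,0.024,0.004,0],[0.2,-0.0025,0.03,0.005,0]]';python3 st.py; python3 -m crank '[[0.75,-0.0005,0.006,0.001,0],[0.75,-0.001,0.012,0.002,0],[0.75,-0.0015,0.018,0.003,0],[0.75,-0.002,0.024,0.004,0]]';python3 st.py
```

```text
time: 8.62
position: [0.545, -0.1668, 0.0282]
tool_rot: [-2.117, -2.32, 0.0]
ft_force: [0.4, -2.7, 1.6]
grip_width: 0.213
grip_force: 1.5
tcp in mill [-0.2976 -0.0036  0.0282] F mill [-2.7 -0.2  1.6]
time: 9.12
position: [0.5446, -0.1621, 0.0291]
tool_rot: [-2.117, -2.32, 0.0]
ft_force: [-0.6, -1.4, 0.9]
grip_width: 0.585
grip_force: 0.7
tcp in mill [-0.2929 -0.0036  0.0291] F mill [-1.4  0.7  0.9]
```

The dither works: the force is down to 1–3 N. I'll go a little faster.

```bash
python3 -m crank '[[0.2,-0.001,0.01,0.0016,0],[0.2,-0.002,0.02,0.0032,0],[0.2,-0.003,0.03,0.0048,0],[0.2,-0.004,0.04,0.0064,0],[0.2,-0.0045,0.05,0.008,0]]';python3 st.py; python3 -m crank '[[0.75,-0.001,0.01,0.0016,0],[0.75,-0.002,0.02,0.0032,0],[0.75,-0.003,0.03,0.0048,0],[0.75,-0.004,0.04,0.0064,0],[0.75,-0.0045,0.05,0.008,0]]';python3 st.py
```

```text
time: 9.75
position: [0.5441, -0.1525, 0.0311]
tool_rot: [2.117, 2.32, -0.0]
ft_force: [0.5, -1.3, 3.0]
grip_width: 0.234
grip_force: 1.7
tcp in mill [-0.2833 -0.004   0.0311] F mill [-1.3 -0.4  3. ]
time: 10.38
position: [0.5428, -0.1421, 0.0324]
tool_rot: [-2.117, -2.32, 0.0]
ft_force: [-0.9, -2.1, 1.6]
grip_width: 0.7
grip_force: 1.2
tcp in mill [-0.2728 -0.0037  0.0324] F mill [-2.   1.1  1.6]
```

```bash
python3 -m crank '[[0.2,-0.001,0.01,0.0016,0],[0.2,-0.002,0.02,0.0032,0],[0.2,-0.003,0.03,0.0048,0],[0.2,-0.004,0.04,0.0064,0],[0.2,-0.0045,0.05,0.008,0]]' >/dev/null;python3 st.py; python3 -m crank '[[0.75,-0.001,0.01,0.0016,0],[0.75,-0.002,0.02,0.0032,0],[0.75,-0.003,0.03,0.0048,0],[0.75,-0.004,0.04,0.0064,0],[0.75,-0.0045,0.05,0.008,0]]'>/dev/null;python3 st.py
python3 -m crank '[[0.2,-0.001,0.01,0.0016,0],[0.2,-0.002,0.02,0.0032,0],[0.2,-0.003,0.03,0.0048,0],[0.2,-0.004,0.04,0.0064,0],[0.2,-0.0045,0.05,0.008,0]]' >/dev/null;python3 st.py; python3 -m crank '[[0.75,-0.001,0.01,0.0016,0],[0.75,-0.002,0.02,0.0032,0],[0.75,-0.003,0.03,0.0048,0],[0.75,-0.004,0.04,0.0064,0],[0.75,-0.0045,0.05,0.008,0]]';python3 st.py
```

```text
tcp in mill [-0.2629 -0.0039  0.0341] F mill [-1.8 -0.6  1.2]
tcp in mill [-0.2529 -0.0038  0.0357] F mill [-2.1  0.4  1.1]
tcp in mill [-0.2427 -0.0039  0.0373] F mill [-1.9  0.   1.9]
time: 12.88
position: [0.5394, -0.1023, 0.0389]
tool_rot: [-2.118, -2.32, 0.0]
ft_force: [-0.9, -1.4, 1.4]
grip_width: 0.718
grip_force: 1.3
tcp in mill [-0.2329 -0.0039  0.0389] F mill [-1.3  1.1  1.4]
```

Steady at about 2 N. Continuing.

```bash
python3 -m crank '[[0.2,-0.001,0.01,0.0016,0],[0.2,-0.002,0.02,0.0032,0],[0.2,-0.003,0.03,0.0048,0],[0.2,-0.004,0.04,0.0064,0],[0.2,-0.0045,0.05,0.008,0]]' >/dev/null;python3 st.py; python3 -m crank '[[0.75,-0.001,0.01,0.0016,0],[0.75,-0.002,0.02,0.0032,0],[0.75,-0.003,0.03,0.0048,0],[0.75,-0.004,0.04,0.0064,0],[0.75,-0.0045,0.05,0.008,0]]'>/dev/null;python3 st.py
python3 -m crank '[[0.2,-0.001,0.01,0.0016,0],[0.2,-0.002,0.02,0.0032,0],[0.2,-0.003,0.03,0.0048,0],[0.2,-0.004,0.04,0.0064,0],[0.2,-0.0045,0.05,0.008,0]]' >/dev/null;python3 st.py; python3 -m crank '[[0.75,-0.001,0.01,0.0016,0],[0.75,-0.002,0.02,0.0032,0],[0.75,-0.003,0.03,0.0048,0],[0.75,-0.004,0.04,0.0064,0],[0.75,-0.0045,0.05,0.008,0]]' >/dev/null;python3 st.py
python3 -m crank '[[0.2,-0.001,0.01,0.0016,0],[0.2,-0.002,0.02,0.0032,0],[0.2,-0.003,0.03,0.0048,0],[0.2,-0.004,0.04,0.0064,0],[0.2,-0.0045,0.05,0.008,0]]' >/dev/null;python3 st.py; python3 -m crank '[[0.75,-0.001,0.01,0.0016,0],[0.75,-0.002,0.02,0.0032,0],[0.75,-0.003,0.03,0.0048,0],[0.75,-0.004,0.04,0.0064,0],[0.75,-0.0045,0.05,0.008,0]]' |head -1;python3 st.py
python3 - <<'E'
from h import *
a=get_image("scene")[130:310,120:420,::-1];b=get_image("top")[180:330,200:450,::-1]
a=cv2.resize(a,(500,300),interpolation=2);b=cv2.resize(b,(500,300),interpolation=2)
cv2.imwrite("pics/s6.png",np.vstack([a,b]))
E
```

```text
tcp in mill [-0.2227 -0.0039  0.0405] F mill [-1.9 -0.3  1.5]
tcp in mill [-0.2128 -0.0039  0.0421] F mill [-2.1  0.7  2. ]
tcp in mill [-0.2026 -0.004   0.0437] F mill [-1.3 -0.6  1.2]
tcp in mill [-0.1927 -0.004   0.0453] F mill [-3.1  0.6  1.8]
tcp in mill [-0.1825 -0.004   0.0469] F mill [-2.   0.2  1.7]
time: 16.62
tcp in mill [-0.1726 -0.004   0.0485] F mill [-1.6  1.2  1.7]
```

View pics/s6.png

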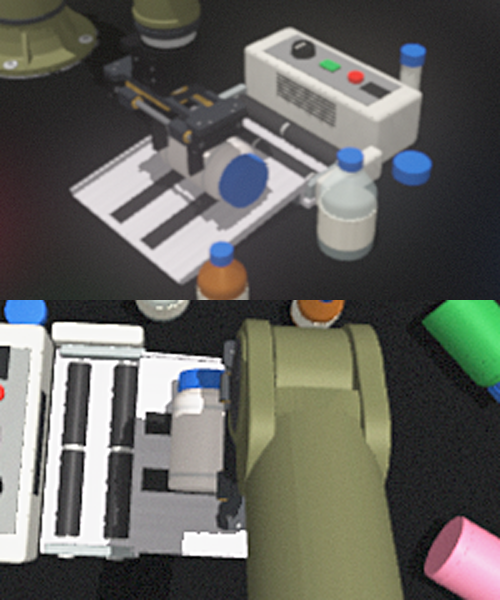

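The jar is straight and mid-ramp, nearing the rollers (crop column 170 against the near roller at 122). Continuing.

```bash
python3 -m crank '[[0.2,-0.001,0.01,0.0016,0],[0.2,-0.002,0.02,0.0032,0],[0.2,-0.003,0.03,0.0048,0],[0.2,-0.004,0.04,0.0064,0],[0.2,-0.0045,0.05,0.008,0]]' >/dev/null;python3 st.py; python3 -m crank '[[0.75,-0.001,0.01,0.0016,0],[0.75,-0.002,0.02,0.0032,0],[0.75,-0.003,0.03,0.0048,0],[0.75,-0.004,0.04,0.0064,0],[0.75,-0.0045,0.05,0.008,0]]'>/dev/null;python3 st.py
python3 -m crank '[[0.2,-0.001,0.01,0.0016,0],[0.2,-0.002,0.02,0.0032,0],[0.2,-0.003,0.03,0.0048,0],[0.2,-0.004,0.04,0.0064,0],[0.2,-0.0045,0.05,0.008,0]]' >/dev/null;python3 st.py; python3 -m crank '[[0.75,-0.001,0.01,0.0016,0],[0.75,-0.002,0.02,0.0032,0],[0.75,-0.003,0.03,0.0048,0],[0.75,-0.004,0.04,0.0064,0],[0.75,-0.0045,0.05,0.008,0]]' >/dev/null;python3 st.py
python3 -m crank '[[0.2,-0.001,0.01,0.0016,0],[0.2,-0.002,0.02,0.0032,0],[0.2,-0.003,0.03,0.0048,0],[0.2,-0.004,0.04,0.0064,0],[0.2,-0.0045,0.05,0.008,0]]' >/dev/null;python3 st.py; python3 -m crank '[[0.75,-0.001,0.01,0.0016,0],[0.75,-0.002,0.02,0.0032,0],[0.75,-0.003,0.03,0.0048,0],[0.75,-0.004,0.04,0.0064,0],[0.75,-0.0045,0.05,0.008,0]]' |head -1;python3 st.py
```

```text
tcp in mill [-0.1626 -0.0041  0.0502] F mill [-1.3 -0.3  1.4]
tcp in mill [-0.1525 -0.004   0.0517] F mill [-1.5  1.5  2.2]
tcp in mill [-0.1423 -0.0041  0.0533] F mill [-1.5 -0.5  0.9]
tcp in mill [-0.1325 -0.0041  0.0549] F mill [-2.9  0.9  1.8]
tcp in mill [-0.1223 -0.0041  0.0565] F mill [-1.7  0.1  1.4]
time: 20.48
tcp in mill [-0.1124 -0.0042  0.0581] F mill [-1.8  0.3  2.3]
```

Now the crest, checking forces each stroke.

```bash
python3 -m crank '[[0.2,-0.001,0.01,0.0016,0],[0.2,-0.002,0.02,0.0032,0],[0.2,-0.003,0.03,0.0048,0],[0.2,-0.004,0.04,0.0064,0],[0.2,-0.0045,0.05,0.008,0]]' >/dev/null;python3 st.py; python3 -m crank '[[0.75,-0.001,0.01,0.0016,0],[0.75,-0.002,0.02,0.0032,0],[0.75,-0.003,0.03,0.0048,0],[0.75,-0.004,0.04,0.0064,0],[0.75,-0.0045,0.05,0.008,0]]'>/dev/null;python3 st.py
python3 -m crank '[[0.2,-0.001,0.01,0.002,0],[0.2,-0.002,0.02,0.004,0],[0.2,-0.003,0.03,0.006,0],[0.2,-0.004,0.04,0.008,0],[0.2,-0.0045,0.05,0.01,0]]' |head -1;python3 st.py
```

```text
tcp in mill [-0.1022 -0.0042  0.0597] F mill [-1.2 -0.6  1.1]
tcp in mill [-0.0918 -0.0042  0.0612] F mill [-0.2 -0.1  0.3]
time: 22.35
tcp in mill [-0.0824 -0.0045  0.0635] F mill [-2.9 -0.6  2.4]
```

```bash
python3 -m crank '[[0.75,-0.001,0.01,0.002,0],[0.75,-0.002,0.02,0.004,0],[0.75,-0.003,0.03,0.005,0],[0.75,-0.004,0.04,0.005,0]]'|head -1;python3 st.py; python3 -m crank '[[0.75,0,0,0,0],[0.75,0,0,0,0]]'|head -1;python3 st.py
python3 - <<'E'
from h import *
a=get_image("scene")[130:310,120:420,::-1];b=get_image("top")[180:330,200:450,::-1]
a=cv2.resize(a,(500,300),interpolation=2);b=cv2.resize(b,(500,300),interpolation=2)
cv2.imwrite("pics/s7.png",np.vstack([a,b]))
E
```

```text
time: 22.85
tcp in mill [-0.0737 -0.0041  0.0641] F mill [ 0.1  0.  -0.1]
time: 23.1
tcp in mill [-0.0742 -0.0043  0.0643] F mill [-1.   0.2  0.1]
```

View pics/s7.png

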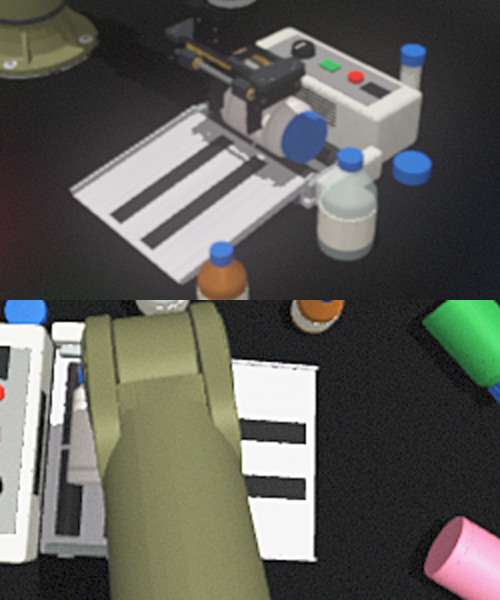

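The jar has tipped over (scene crop 265,120), and the fingers carry no load. I'll withdraw backward, then up, and check it with the fit.

```bash
python3 -m crank '[[0.75,0.006,-0.06,0,0],[0.75,0.014,-0.15,0.02,0],[0.75,0.028,-0.3,0.15,0],[0.75,0.04,-0.45,0.4,0],[0.75,0.055,-0.6,0.6,0]]'|head -1; python3 -m crank '[[0.75,0.02,-0.25,0.15,0],[0.75,0.04,-0.5,0.3,0],[0.75,0.05,-0.75,0.3,0],[0.75,0.05,-0.9,0.3,0],[0.75,0.05,-0.9,0.3,0]]'|head -1;python3 st.py
python3 - <<'E'
from h import *
im=get_image("top")[:,:,::-1].copy();c=get_calibration("top");m=np.load("mill.npy")
b,g,r=[im[...,k].astype(int) for k in range(3)]
w=Rz(m[2])@[0,-.003,0]+[m[0],m[1],0]
# jar lies over white parts: seek x,y,yaw that puts the hull edge on image edges
gr=cv2.GaussianBlur(np.hypot(cv2.Sobel(im.max(2),cv2.CV_32F,1,0),cv2.Sobel(im.max(2),cv2.CV_32F,0,1)),(0,0),1)
lid=((b>150)&(r<90)&(g<150)).astype(np.uint8); lid[:,:225]=0; lid[:,275:]=0; lid[:190]=0
ys,xs=np.nonzero(lid);print("lid px",xs.mean(),ys.mean(),xs.min(),xs.max(),len(xs))
h=jarhull([w[0],w[1],m[2]],.07,c)
o=im.copy();cv2.polylines(o,[np.int32(np.round(h))],True,(0,0,255),1)
v=np.hstack([cv2.resize(q[180:330,160:360],(400,300),interpolation=2) for q in(im,o)])
s=cv2.resize(get_image("scene")[130:280,220:420,::-1],(400,300),interpolation=2)
cv2.imwrite("pics/end.png",np.vstack([v,np.hstack([s,s*0])]))
print("lid centre pred",proj(c,Rz(m[2])@[0,-.003-.0725,.034]+[m[0],m[1],.07]))
E
```

```text
time: 23.82
time: 24.45
tcp in mill [-0.3795  0.0043  0.2437] F mill [ 0.7  0.3 -1. ]
lid px 248.95238095238096 215.97222222222223 234 264 252
lid centre pred [[248.32213893 217.52802022]]
```

View pics/end.png

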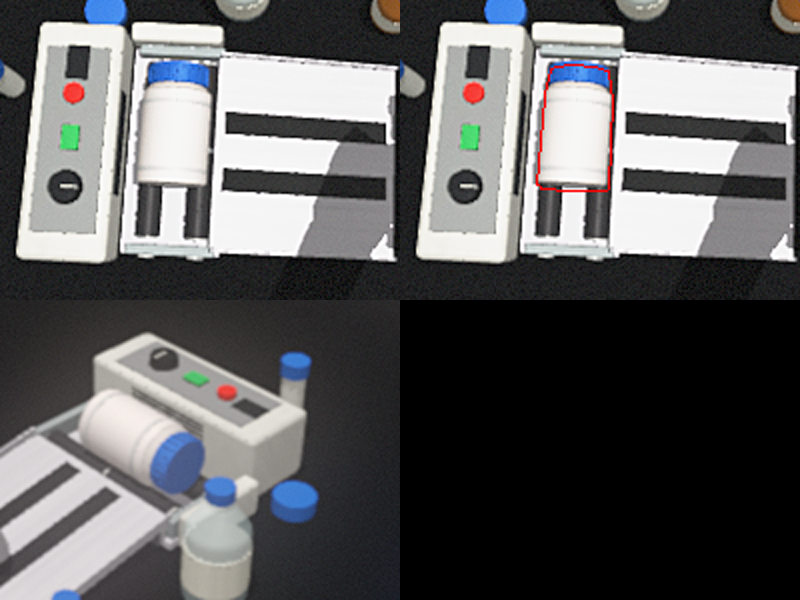

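The jar matches the predicted seated outline, shifted about 5 mm toward -y, with its axis along the rollers. The bottles and cap stand where they were. Handing in.

```bash
python3 -m crank '[[0.75,0,0,0,0],[0.75,0,0,0,0],[0.75,0,0,0,0]]'|head -1; python3 -c "from bench import close_job;print(close_job())"
```

```text
time: 24.92
the job is handed in; nothing more can be done
None
```

The jar is seated in the cradle along the rollers and the job is handed in, but a jam at the ramp toe briefly put about 28 N on the wrist sensor; if that was all finger-on-jar force, it passed the 25 N limit and the run may fail.

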